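# Sort the small baubles onto their colour holders for capping

## Task

Get the four small glass baubles on the sorting board ready for capping: set each one in the holder whose ring has its colour - the small red one on the red ring, the gold one on the yellow ring, the olive one on the green ring and the small colourless one on the white ring. The large red and the large colourless bauble are for another order: leave them where they are. Everything should end let go and at rest, each bauble sitting properly in its ring.

Things in the scene. Friction and masses are not known exactly. Their poses are not given: they have to be found in the camera images.
- bauble_small_red_center (a point): small red glass ball with a short glass neck, ball diameter 52 mm, to be moved; this point is the centre of the ball. It starts on a plain cork ring (40 mm across, 8 mm high, fixed) on the plywood sorting board, whose top is at z = 0.027. It weighs about 40 g and may have its neck pointing anywhere (a turn of the ball does not matter). Neighbouring baubles and holders stand at least 90 mm apart, centre to centre.
- bauble_gold_center (a point): gold-yellow glass ball with a short glass neck, ball diameter 63 mm, to be moved; this point is the centre of the ball. It starts on a plain cork ring (40 mm across, 8 mm high, fixed) on the plywood sorting board, whose top is at z = 0.027. It weighs about 40 g and may have its neck pointing anywhere (a turn of the ball does not matter). Neighbouring baubles and holders stand at least 90 mm apart, centre to centre.
- bauble_olive_center (a point): olive-green glass ball with a short glass neck, ball diameter 50 mm, to be moved; this point is the centre of the ball. It starts on a plain cork ring (40 mm across, 8 mm high, fixed) on the plywood sorting board, whose top is at z = 0.027. It weighs about 40 g and may have its neck pointing anywhere (a turn of the ball does not matter). Neighbouring baubles and holders stand at least 90 mm apart, centre to centre.
- bauble_small_clear_center (a point): small colourless (silvery-white) glass ball with a short glass neck, ball diameter 59 mm, to be moved; this point is the centre of the ball. It starts on a plain cork ring (40 mm across, 8 mm high, fixed) on the plywood sorting board, whose top is at z = 0.027. It weighs about 40 g and may have its neck pointing anywhere (a turn of the ball does not matter). Neighbouring baubles and holders stand at least 90 mm apart, centre to centre.
- holder_red_seat (a point): holder with a ring in red, fixed on the board: wooden foot 66 mm across and 8 mm high, on it the coloured rubber ring, round in section, 50 mm outside, 30 mm inside, 10 mm high. This point is on the ring's axis level with its upper edge, 18 mm above the board. The small red glass ball sits in it with its centre about 19 mm above this point.
- holder_yellow_seat (a point): holder with a ring in golden yellow, fixed on the board: wooden foot 66 mm across and 8 mm high, on it the coloured rubber ring, round in section, 50 mm outside, 30 mm inside, 10 mm high. This point is on the ring's axis level with its upper edge, 18 mm above the board. The gold-yellow glass ball sits in it with its centre about 26 mm above this point.
- holder_green_seat (a point): holder with a ring in olive green, fixed on the board: wooden foot 66 mm across and 8 mm high, on it the coloured rubber ring, round in section, 50 mm outside, 30 mm inside, 10 mm high. This point is on the ring's axis level with its upper edge, 18 mm above the board. The olive-green glass ball sits in it with its centre about 17 mm above this point.
- holder_white_seat (a point): holder with a ring in white, fixed on the board: wooden foot 66 mm across and 8 mm high, on it the coloured rubber ring, round in section, 50 mm outside, 30 mm inside, 10 mm high. This point is on the ring's axis level with its upper edge, 18 mm above the board. The small colourless (silvery-white) glass ball sits in it with its centre about 23 mm above this point.
- bauble_large_red_center (a point): large red glass ball, diameter 70 mm, on a cork ring like the others; stays where it is. This point is the centre of the ball.
- bauble_large_clear_center (a point): large colourless glass ball, diameter 76 mm, on a cork ring like the others; stays where it is. This point is the centre of the ball.

How it is judged (in metres and radians):
At the end, for the whole second after the job is handed in: Each of the four small baubles sits in the ring of its colour: its centre within 8 mm of the ring's axis and within 5 mm of its seated height, at rest; the two large baubles are within 12 mm of where they started (horizontal distance between bauble_small_red_center and holder_red_seat below 0.008 m and z of bauble_small_red_center in the frame of holder_red_seat between 0.0137 and 0.0237 m and linear speed of each of bauble_small_red, bauble_gold, bauble_olive, bauble_small_clear below 0.02 m/s and horizontal distance between bauble_gold_center and holder_yellow_seat below 0.008 m and z of bauble_gold_center in the frame of holder_yellow_seat between 0.0205 and 0.0305 m and horizontal distance between bauble_olive_center and holder_green_seat below 0.008 m and z of bauble_olive_center in the frame of holder_green_seat between 0.0124 and 0.0224 m and horizontal distance between bauble_small_clear_center and holder_white_seat below 0.008 m and z of bauble_small_clear_center in the frame of holder_white_seat between 0.0184 and 0.0284 m and not (distance of bauble_large_red_center from where it was at the start of the episode above 0.012 m) and not (distance of bauble_large_clear_center from where it was at the start of the episode above 0.012 m)); the robot touches nothing.
It fails at once if a large bauble is moved from its place (distance of any of bauble_large_red_center, bauble_large_clear_center from where it was at the start of the episode above 0.03 m).
It also fails if it takes over 112 s, if anything falls off the work surface, if the arm or the gripper's body presses on something with over 40 N, if the wrist force passes 120 N, or if a joint passes its speed limit or range.

## Robot

A 6-joint arm with a two-finger parallel gripper is mounted at the origin on the work surface; the furniture and walls round the work are solid. World frame = base frame: x ahead of the robot, y to its left, z up, the work surface at z = 0. Lengths are in mm, angles in rad, forces in N, time in s.
With the tool pointing down it reaches from about 350 to 975 mm from the base axis. Payload 17.4 kg.
Tool frame: the origin (TCP) lies between the finger pads; the fingertips stand manip.tip_reach ahead of it and the grasp point (between the pads) is the TCP (manip.tip_reach is the distance from the TCP to the fingertips, in mm); z points along the fingers, y is the line along which they close (so a half turn about z gives the same grasp; the last joint's range is limited). The gripper opens to 85 mm and grips with 20 to 120 N. Pads are 22 mm wide; open, the fingers measure 114 mm over their backs; the gripper's body (76 mm by 85 mm) begins 54 mm behind the grasp point. The pads swing forward as they close: fully open they stand 13 mm farther back than shut.
Start: joints at [-1.157, 0.116, 1.442, -0, 1.584, -0.038], TCP at [294.687, -607.283, 250.303] pointing down, gripper open.
Joint ranges: [-2.83, 2.83], [-0.83, 2.19], [0.07, 2.5], [-1.14, 4.28], [0.01, 3], [-2.97, 2.97]. Speed limits (rad/s): [1.89, 1.89, 2.22, 3.14, 3.14, 3.14].

## Interface

Orientations are given as a unit quaternion [x, y, z, w].
In Python, from rig import manip, claw, planner, status, eyes, job gives the robot as it stands. The module is installed in compiled form; this text tells all that it offers. Calls block until the motion is done:
- manip.move_pose(position, orientation): joint-space move of the TCP to a pose.
- manip.move_l(position, max_speed=150, attitude=None, contact_N=None): straight line of the TCP; attitude=None keeps the orientation; max_speed is the mean speed in mm/s. With contact_N (N) it stops when the force on the tool has changed by that much, and returns True; else False.
- manip.goto_joints(angles): joint-space move.
- claw.set_gripper(opening, squeeze=None): finger opening in mm; squeeze is the grip in N (None keeps the last); returns when the fingers have stopped.
- manip.hold(seconds).
- planner.solve_ik(position, orientation): joint angles nearest the present ones, or None.
- status.observe(): the state.
- eyes.camera(name): name is "side" or "top"; returns a dict with "pixels" (400x640x3 uint8, red, green, blue), "intrinsics" (3x3 intrinsics, pixels), "world_from_camera" (4x4, takes a point from camera to world coordinates). Camera axes: x right, y down, z forward; pixel columns grow to the right and rows downward; lengths in mm; the calibration is good to about 2 mm. A picture is of the moment at which its call begins. There is no depth.
A pose or a line that the arm cannot do raises manip.Unreachable and nothing moves.
- job.hand_in(): hands the job in; it is judged then, once.
The state is a dict: "t": time; "qpos": joint angles; "qvel": joint speeds; "joint_torque": joint torques, N m; "ee_pos": TCP position; "tool_rot": TCP orientation; "contact_force": force on the tool from outside, world axes, zero at the start; "moment": the same for the moment, N m; "opening": finger opening in mm; "finger_force": force on a finger pad.
Only numpy, scipy, OpenCV 4.12 (cv2) and the standard library are available. Lean on these libraries where they do the work, as an engineer would, in place of code of your own. Each camera call takes 0.05 s, during which the arm holds its last target. There are 200 camera calls.

## Working session

There is one attempt and no reset: what is moved stays moved. The work goes in short steps, each a Python script; the robot and the scene stay as the last script left them, time stands still between calls to the robot, and variables do not carry over. Pictures are saved under pics/ and viewed, at most 14 in all, crops included, and the job is handed in when it is done.

```bash
mkdir -p pics; python3 - <<'E'
from rig import manip, claw, planner, status, eyes, job
import cv2,numpy as np
s=status.observe();print(s['t'],s['ee_pos'],s['tool_rot'],s['opening'],manip.tip_reach)
for n in('top','side'):
    c=eyes.camera(n);cv2.imwrite(f'pics/{n}0.png',c['pixels'][:,:,::-1]);print(n,c['intrinsics'],c['world_from_camera'].round(3) if hasattr(c['world_from_camera'],'round') else c['world_from_camera'])
E
```

```text
0.0 [ 294.61569953 -607.11317589  249.54255207] [ 9.74589641e-01  2.23997028e-01 -1.02088228e-04 -5.94436329e-04] 85.15397910657566 19.0
top [[453.92287446   0.         329.22551781]
 [  0.         453.92287446 197.20820129]
 [  0.           0.           1.        ]] [[-6.000000e-03 -9.980000e-01  6.800000e-02  4.348840e+02]
 [-1.000000e+00  4.000000e-03 -2.100000e-02  4.360200e+01]
 [ 2.100000e-02 -6.800000e-02 -9.970000e-01  1.129858e+03]
 [ 0.000000e+00  0.000000e+00  0.000000e+00  1.000000e+00]]
side [[448.96929103   0.         318.83000146]
 [  0.         448.96929103 204.38772786]
 [  0.           0.           1.        ]] [[ 1.00000e+00  1.40000e-02 -5.00000e-03  4.78175e+02]
 [ 1.20000e-02 -5.67000e-01  8.24000e-01 -7.52591e+02]
 [ 9.00000e-03 -8.24000e-01 -5.67000e-01  6.19208e+02]
 [ 0.00000e+00  0.00000e+00  0.00000e+00  1.00000e+00]]
```

View pics/top0.png

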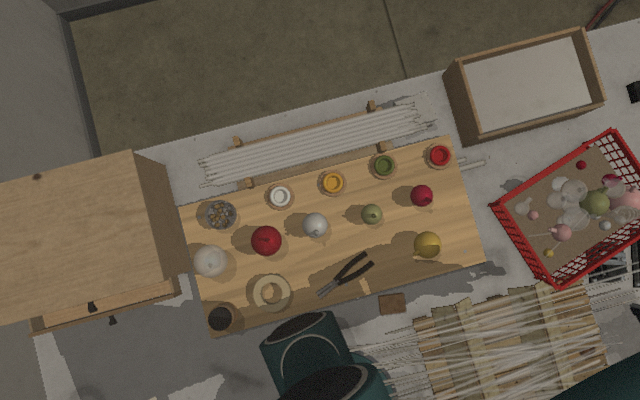

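View pics/side0.png

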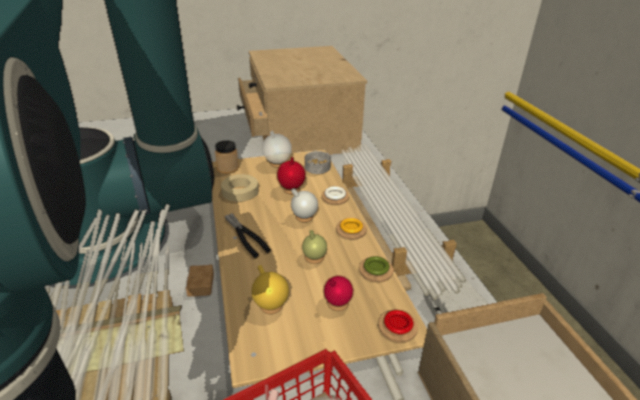

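The top view shows the holders white (280,197), yellow (333,182), green (384,166) and red (440,156). The small baubles are red (422,195), olive (372,214), clear (315,225) and gold (427,244), and the large ones are at (266,240) and (210,261). In the side view the rings are at (335,194), (351,227), (376,267) and (398,323), and the small baubles at (338,291), (314,247), (304,206) and (270,291). Next I'll refine these by segmentation and triangulate.

```bash
cat > vis.py <<'E'
import cv2,numpy as np
from rig import eyes
# name: top px, side px, diameter mm, kind
ITEMS={'b_red':((422,195),(338,291),52),'b_gold':((427,244),(270,291),63),'b_olive':((372,214),(314,247),50),'b_clear':((315,225),(304,206),59),
'L_red':((266,240),(291,174),70),'L_clear':((210,261),(277,149),76),
'h_red':((440,156),(398,323),50),'h_yellow':((333,182),(351,227),50),'h_green':((384,166),(376,267),50),'h_white':((280,197),(335,194),50)}
def mask(hsv,name):
    h,s,v=[hsv[...,i].astype(int) for i in range(3)]
    if 'red' in name: return ((h<6)|(h>165))&(s>140)
    if 'gold' in name or 'yellow' in name: return (h>17)&(h<35)&(s>150)
    if 'olive' in name or 'green' in name: return (h>23)&(h<50)&(s>60)
    return (s<60)&(v>70)
def project(cam,P):
    T=np.linalg.inv(cam['world_from_camera']);p=T[:3,:3]@P+T[:3,3];return (cam['intrinsics']@(p/p[2]))[:2],p[2]
def locate(cam,name,px,diam,up=4,w=34):
    x0,y0=int(px[0])-w,int(px[1])-w
    im=cam['pixels'][y0:y0+2*w,x0:x0+2*w];im=cv2.resize(im,None,fx=up,fy=up,interpolation=cv2.INTER_CUBIC)
    m=mask(cv2.cvtColor(im,cv2.COLOR_RGB2HSV),name).astype(np.uint8)
    m=cv2.morphologyEx(m,cv2.MORPH_OPEN,np.ones((3,3)))
    cs,_=cv2.findContours(m,cv2.RETR_EXTERNAL,cv2.CHAIN_APPROX_NONE)
    c0=(w*up,w*up)
    cs=[c for c in cs if cv2.contourArea(c)>150]
    c=min(cs,key=lambda c:abs(cv2.pointPolygonTest(c,c0,True)) if cv2.pointPolygonTest(c,c0,True)<0 else -1e3)
    if name[0]=='h':
        c=cv2.convexHull(c);(u,v),ax,_=cv2.fitEllipse(c);r=max(ax)/2
    else:
        f=np.zeros_like(m);cv2.drawContours(f,[cv2.convexHull(c)],-1,1,-1)
        d=cv2.distanceTransform(f,cv2.DIST_L2,5);r=d.max();v,u=[a.mean() for a in np.where(d>r-.6)]
    vis=im[:,:,::-1].copy();cv2.drawContours(vis,[c],-1,(255,0,255),1);cv2.circle(vis,(int(u),int(v)),int(r),(255,255,0),1)
    return np.array([x0+(u+.5)/up-.5,y0+(v+.5)/up-.5]),r/up,vis
def ray(cam,px):
    d=np.linalg.inv(cam['intrinsics'])@np.r_[px,1];T=cam['world_from_camera'];d=T[:3,:3]@d;return T[:3,3],d/np.linalg.norm(d)
def tri(cams,pxs):
    A=np.zeros((3,3));b=np.zeros(3);R=[]
    for c,p in zip(cams,pxs):
        o,d=ray(c,p);M=np.eye(3)-np.outer(d,d);A+=M;b+=M@o;R.append((o,M))
    P=np.linalg.solve(A,b);return P,[np.linalg.norm(M@(P-o)) for o,M in R]
E
python3 - <<'E'
from vis import *
import json
cams=[eyes.camera(n) for n in('top','side')]
out={};rows=[[],[]]
for n,(t,s,D) in ITEMS.items():
    px=[];txt=''
    for i,(cam,p) in enumerate(zip(cams,(t,s))):
        try: q,r,v=locate(cam,n,p,D)
        except Exception as e: print(n,i,e);rows[i].append(np.zeros((272,272,3),np.uint8));px=None;break
        px.append(q);rows[i].append(v);dep=np.linalg.norm(project(cam,np.array([500,0,50.]))[1]); txt+=f' {q.round(1)} r{r:.1f}'
        
    if px is None: continue
    P,e=tri(cams,px);rr=[cam['intrinsics'][0,0]*D/2/project(cam,P)[1] for cam in cams]
    out[n]=P.tolist();print(n,P.round(1),np.round(e,1),txt,'exp',np.round(rr,1))
json.dump(out,open('pos.json','w'))
g=np.vstack([np.hstack(rows[i][k:k+5]) for i in(0,1) for k in(0,5)])
cv2.imwrite('pics/seg.png',cv2.resize(g,(740,592)))
E
```

```text
b_red [ 511.  -198.1   57.7] [1.4 1.4]  [421.3 195.1] r10.2 [338.  290.6] r14.3 exp [10.9 15.1]
b_gold [ 397.7 -212.1   70.5] [4. 4.]  [429.3 242. ] r3.2 [269.7 290.2] r18.3 exp [13.5 18.7]
b_olive [467.4 -78.3  56.1] [1.2 1.2]  [371.2 213.8] r9.9 [314.2 246.2] r12.0 exp [10.5 12.8]
b_clear [442.5  56.   63.2] [1.2 1.2]  [314.5 224.6] r12.2 [304.1 204.1] r12.9 exp [12.6 13.5]
L_red [406.8 168.3  71. ] [1.4 1.4]  [266.  240.2] r14.4 [290.9 174.4] r13.7 exp [15.1 14.7]
L_clear [322.1 278.9 115.8] [43.8 43.8]  [209.9 260.6] r15.9 [242.8 137.1] r20.8 exp [17.3 15. ]
h_red [ 610.1 -248.7   39.3] [1.3 1.3]  [439.6 155.1] r10.1 [398.2 321.7] r14.9 exp [10.3 15.1]
h_yellow [544.4  12.7  40.1] [1.3 1.3]  [332.5 182.2] r10.1 [351.1 225.2] r11.8 exp [10.4 11.7]
h_green [ 586.1 -112.    39.6] [1.2 1.2]  [383.8 165. ] r10.1 [376.1 265.3] r12.8 exp [10.3 13.1]
h_white [512.  139.9  39.8] [1.4 1.4]  [279.6 195.8] r10.5 [334.9 192.6] r10.3 exp [10.4 10.6]
```

View pics/seg.png

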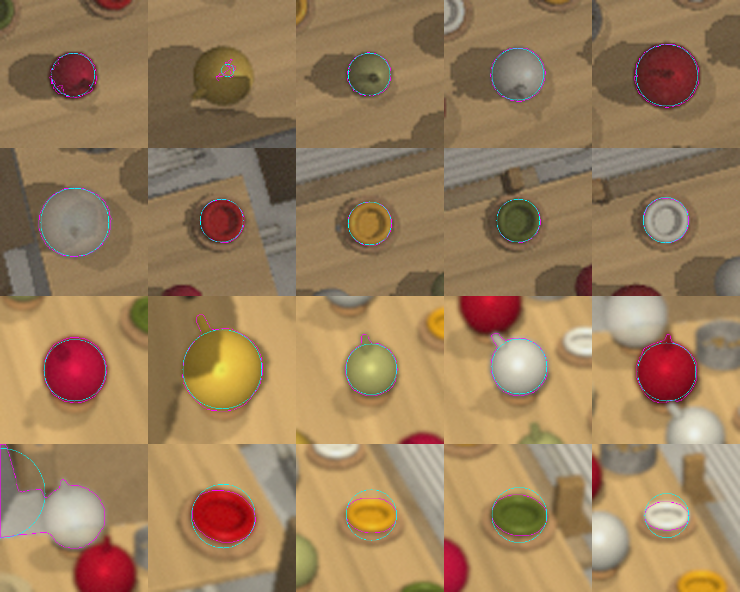

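Heights check out: the rings come to about 40 mm (torus centre), red 57.7, olive 56.1 and clear 63.2. Two segmentations failed. Gold failed in the top view because of shadow, and by eye from the tile its centre is about (427.4,244.4). Large clear failed in the side view, where its centre is about (277.9,148). I'll recompute those two, estimate the rack post height, and check the small red's neck and the post by the green holder.

```bash
python3 - <<'E'
from vis import *
import json
c=[eyes.camera(n) for n in('top','side')]
p=json.load(open('pos.json'))
for n,t,s in (('b_gold',(427.4,244.4),(269.7,290.2)),('L_clear',(209.9,260.6),(277.9,148))):
    P,e=tri(c,(t,s));p[n]=P.tolist();print(n,P.round(1),np.round(e,1))
json.dump(p,open('pos.json','w'))
a=cv2.resize(c[0]['pixels'][130:225,350:450],None,fx=4,fy=4,interpolation=cv2.INTER_CUBIC)
b=cv2.resize(c[1]['pixels'][230:325,310:410],None,fx=4,fy=4,interpolation=cv2.INTER_CUBIC)
cv2.imwrite('pics/z.png',np.hstack([a,b])[:,:,::-1])
E
```

```text
b_gold [ 394.6 -208.3   66.5] [1.4 1.4]
L_clear [363.  296.4  74.5] [0.5 0.5]
```

View pics/z.png

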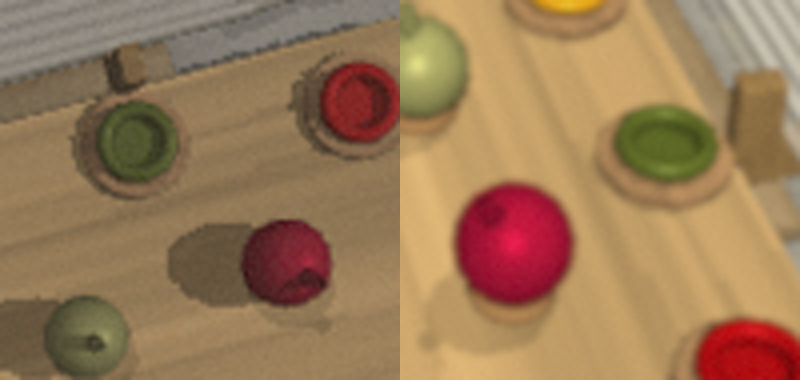

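Red's neck points toward (-x,-y,+z), at (310,280) against a ball centre of (287,262) in the crop, so I'll grip it across that direction (θ≈0.9). The post beside the green holder is at about (381,144) in the top view and (400,250) in the side view, so I'll close along the row there. Olive goes first.

```bash
cat > act.py <<'E'
import numpy as np,json
from rig import manip,claw,status,eyes
Z=185; OFF=-3
def q(t): return [float(np.cos(t/2)),float(np.sin(t/2)),0.,0.]
pos={k:np.array(v) for k,v in json.load(open('pos.json')).items()}
JOBS={'b_olive':('h_green',50,62,.246,.246),'b_red':('h_red',52,64,.9,.9),'b_clear':('h_white',59,68,.246,.246),'b_gold':('h_yellow',63,71,-.785,-.3)}
def pick(n):
    h,D,zp,t,tp=JOBS[n];P=pos[n]
    manip.move_pose([P[0],P[1],Z],q(t))
    claw.set_gripper(min(85,D+20),25)
    manip.move_l([P[0],P[1],P[2]+OFF],150)
    claw.set_gripper(D-8,25)
    s=status.observe();print(n,'t',round(s['t'],1),'open',round(s['opening'],1),'ff',s['finger_force'],'ee',s['ee_pos'].round(1))
    manip.move_l([P[0],P[1],Z],150)
    s=status.observe();print(' lifted open',round(s['opening'],1),'ff',s['finger_force'])
    return s['opening']>D-5
def place(n):
    h,D,zp,t,tp=JOBS[n];H=pos[h];z=zp+OFF
    manip.move_pose([H[0],H[1],Z],q(tp))
    manip.move_l([H[0],H[1],z+12],150)
    c=manip.move_l([H[0],H[1],z-2],30,contact_N=5)
    s=status.observe();print(' place contact',c,'z-err',round(s['ee_pos'][2]-z,1),s['contact_force'].round(1))
    claw.set_gripper(min(85,D+20))
    manip.move_l([H[0],H[1],Z],150)
    print(' done t',round(status.observe()['t'],1))
E
python3 - <<'E'
from vis import *
c=[eyes.camera(n) for n in('top','side')]
print('post',tri(c,((381.5,143.7),(399.7,249.5))))
from act import *
print(pick('b_olive'))
img=eyes.camera('side')['pixels'];cv2.imwrite('pics/lift.png',img[:,:,::-1])
E
```

```text
post (array([ 630.48055649, -102.58992286,   71.94558561]), [np.float64(2.9561337052496985), np.float64(2.95613370524997)])
b_olive t 4.1 open 46.6 ff 24.692523758858442 ee [467.9 -78.2  54.2]
 lifted open 46.7 ff 25.724361017346382
True
```

View pics/lift.png

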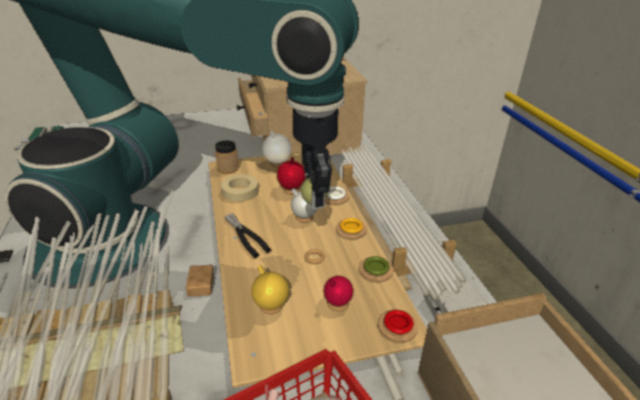

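The olive is lifted: it sits between the fingers at about (310,190), and its empty cork ring is at (314,256). Placing it now.

```bash
python3 - <<'E'
from vis import *
from act import *
place('b_olive')
manip.move_pose([pos['b_red'][0],pos['b_red'][1],Z],q(.9))
for n in('top','side'):
    c=eyes.camera(n);p=project(c,np.array([pos['h_green'][0],pos['h_green'][1],62]))[0];print(n,'expect',p.round(1))
    try:print(locate(c,'b_olive',p,50)[:2])
    except Exception as e:print(e)
    cv2.imwrite(f'pics/ol_{n}.png',c['pixels'][:,:,::-1])
E
python3 -c "
import cv2,numpy as np
a=cv2.imread('pics/ol_top.png')[100:250,250:450];b=cv2.imread('pics/ol_side.png')[200:350,260:460]
cv2.imwrite('pics/ol.png',np.hstack([cv2.resize(a,None,fx=2,fy=2),cv2.resize(b,None,fx=2,fy=2)]))"
```

```text
place contact True z-err 1.9 [-0.5 -0.2  6.6]
 done t 8.4
top expect [385.1 164.2]
(array([384.375, 164.25 ]), np.float32(10.036823))
side expect [377.8 256.3]
(array([377.125     , 258.63815789]), np.float32(13.25))
```

View pics/ol.png

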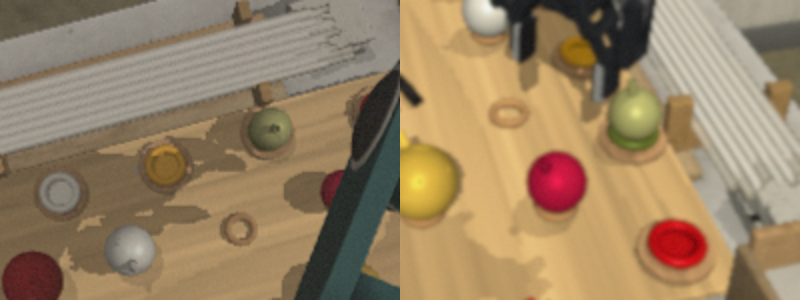

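The olive sits upright in the green ring: it is at (384,164) in the top view and (377,258) in the side view, both matching prediction. On to red and clear.

```bash
python3 - <<'E'
from act import *
for n in('b_red','b_clear'):
    if not pick(n): print('grasp failed');break
    place(n)
E
```

```text
b_red t 11.1 open 49.4 ff 24.122039023786783 ee [ 511.  -197.9   55.9]
 lifted open 49.4 ff 26.00209241732955
 place contact True z-err 2.0 [-2.2  0.4  5.3]
 done t 15.2
b_clear t 18.1 open 56.4 ff 25.428088679909706 ee [443.1  56.4  61.4]
 lifted open 56.4 ff 26.654938347637653
 place contact True z-err 2.7 [0.2 0.5 5.2]
 done t 22.2
```

```bash
python3 - <<'E'
from act import *
if pick('b_gold'): place('b_gold')
manip.move_pose([294.7,-607,250],q(.45))
manip.hold(.5)
from vis import *
T={'b_olive':('h_green',62),'b_red':('h_red',64),'b_clear':('h_white',68),'b_gold':('h_yellow',71)}
cams=[eyes.camera(n) for n in('top','side')]
for n,(h,z) in T.items():
    E=np.array([*pos[h][:2],z]);px=[]
    for c in cams:
        e=project(c,E)[0];g=locate(c,n,e,50);px.append(g[0])
    P,e=tri(cams,px);print(n,(P-E).round(1),np.round(e,1))
tiles=[cv2.resize(cams[0]['pixels'][130:280,190:470],(560,300)),cv2.resize(cams[1]['pixels'][130:350,230:430],(273,300))]
cv2.imwrite('pics/fin.png',cv2.resize(np.hstack(tiles)[:,:,::-1],(798,288)))
E
```

```text
b_gold t 25.0 open 60.5 ff 25.790913693490438 ee [ 395.  -208.5   64.5]
 lifted open 59.7 ff 27.134599989512935
 place contact True z-err 2.9 [-0.2 -1.3  5.6]
 done t 29.6
b_olive [ 0.2  0.2 -6.3] [0.9 0.9]
b_red [-0.3 -0.4 -3.2] [1.4 1.4]
b_clear [36.9 -4.3 16.2] [36.7 36.7]Traceback (most recent call last):
  File "<stdin>", line 11, in <module>
  File "vis.py", line 23, in locate
    c=min(cs,key=lambda c:abs(cv2.pointPolygonTest(c,c0,True)) if cv2.pointPolygonTest(c,c0,True)<0 else -1e3)
ValueError: min() iterable argument is empty
```

```bash
python3 - <<'E'
from act import *
from vis import *
T={'b_olive':('h_green',62,50),'b_red':('h_red',64,52),'b_clear':('h_white',68,59),'b_gold':('h_yellow',71,63)}
rows=[]
for cn in('top','side'):
    c=eyes.camera(cn);r=[]
    for n,(h,z,D) in T.items():
        e,d=project(c,np.array([*pos[h][:2],z]));x,y=(e-25).astype(int)
        t=cv2.resize(c['pixels'][y:y+50,x:x+50],None,fx=4,fy=4,interpolation=cv2.INTER_CUBIC)
        cv2.circle(t,tuple(int(v) for v in (e-[x,y]+.5)*4),int(4*c['intrinsics'][0,0]*D/2/d),(0,255,255),1);r.append(t)
    rows.append(np.hstack(r)); cv2.imwrite(f'pics/f_{cn}.png',c['pixels'][:,:,::-1])
    for n in('L_red','L_clear'):
        print(cn,n,locate(c,n,project(c,pos[n])[0],70)[0].round(1))
cv2.imwrite('pics/fin.png',np.vstack(rows)[:,:,::-1])
E
```

```text
top L_red [266.  240.2]
top L_clear [209.9 260.7]
side L_red [290.9 174.6]
side L_clear [242.7 136.3]
```

View pics/fin.png

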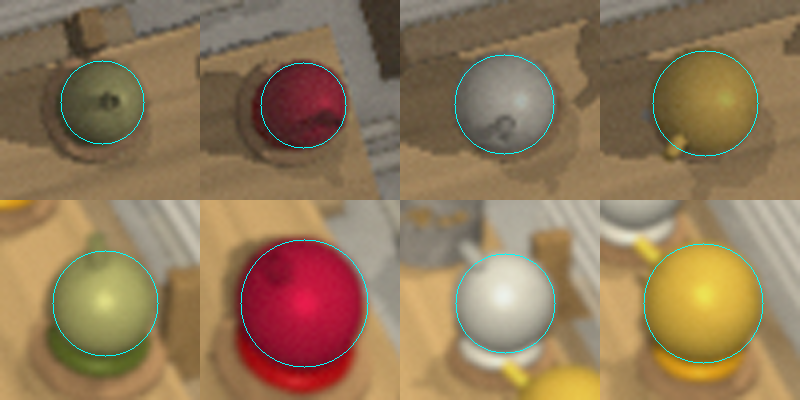

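View pics/f_side.png

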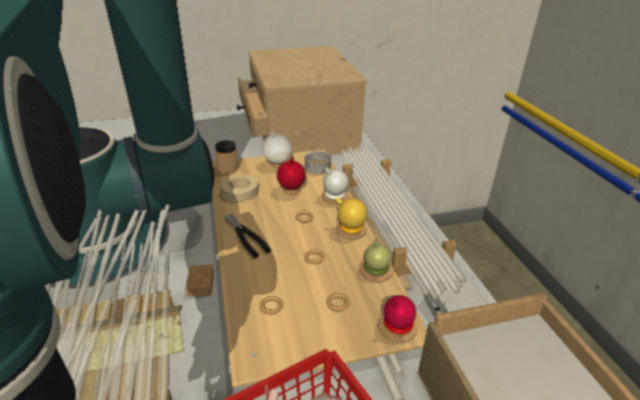

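All four baubles match the predicted seated circles in both views: olive (377,256), red (399,313), clear (336,184) and gold (352,216) in the side view. The large baubles haven't moved, and the arm is clear of everything.

```bash
python3 -c "
from rig import job,status
print(status.observe()['t'],job.hand_in())"
```

```text
the job is handed in; nothing more can be done
32.6333 None
```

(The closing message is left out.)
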